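# Tip the tall instrument case and dock it against the sprung stop

## Robot

A 7-joint arm with a two-finger parallel gripper is mounted at the origin on a cart in front of the work surface, level with it; the furniture and walls round the work are solid. World frame = base frame: x ahead of the robot, y to its left, z up, the work surface at z = 0. Lengths are in mm, angles in rad, forces in N, time in s.
With the tool pointing down it reaches from about 400 to 900 mm from the base axis. Payload 5.6 kg.
Tool frame: the origin (TCP) lies midway between the tips of the shut fingers; the grasp point (between the pads) lies 19 mm behind it; x points along the fingers, y is the direction in which the jaws open and shut, and the axes are right-handed (so a half turn about x gives the same grasp; the last joint's range is limited). The gripper opens to 92 mm and grips with 3 to 60 N. Pads are 20 mm wide; open, the fingers measure 128 mm over their backs; the gripper's body (75 mm by 189 mm) begins 69 mm behind the grasp point.
Start: joints at [-1.327, 0.468, -0.012, 1.603, 0.006, 1.071, -0.056], TCP at [183.916, 623.445, 214.592] pointing down, gripper open.
Joint ranges: [-2.53, 2.53], [-0.31, 2.02], [-1.57, 1.55], [0.28, 2.44], [-1.29, 4.43], [0.15, 1.84], [-2.92, 2.92]. Speed limits (rad/s): [2.57, 2.57, 3.14, 3.14, 3.14, 3.14, 3.14].

## Interface

Orientations are given as a rotation vector (axis times angle).
In Python, from cell import robot, grip, kin, viewer gives the robot as it stands. Calls block until the motion is done:
- robot.movep(position, orientation): joint-space move of the TCP to a pose.
- robot.servo_line(position, feed=150, rotation=None): straight line of the TCP; rotation=None keeps the orientation; feed is the mean speed in mm/s.
- robot.goto_joints(angles): joint-space move.
- grip(opening, newtons=None): opening from 0.0 (shut) to 1.0 (fully open); newtons is the grip in N (None keeps the last); returns when the fingers have stopped.
- robot.hold(seconds).
- kin.ik(position, orientation): joint angles nearest the present ones, or None.
- robot.observe(): the state.
- viewer.read_camera(name): name is "scene" or "top" or "wrist"; returns the picture (420x560x3 uint8, red, green, blue); there is no depth.
- viewer.camera_info(name): a dict with "camera_matrix" (3x3 intrinsics, pixels), "R" (3x3) and "t" (3): a world point X has camera coordinates R X + t. Camera axes: x right, y down, z forward; pixel columns grow to the right and rows downward; lengths in mm; the calibration is good to about 2 mm. A picture is of the moment at which its call begins: read the wrist's pose just before it. camera_info takes no time and is no camera call; for the wrist camera it gives the pose at the moment of the call.
A pose or a line that the arm cannot do raises robot.IKError and nothing moves.
- robot.job_done(): hands the job in, once; it reports no verdict.
Trained networks look in the newest picture that a camera, given by its name, has taken for a name from the list of things; names that differ only in an ending like _2 or _b are one class to them, and where a whole thing is asked for, a point or a joint stands for the part that bears it (a point fixed in the world has none). Each returns a list of dicts, best first, with "confidence" (0 to 1); they miss things now and then, are a little off and sometimes report something else, mostly with a low value. They report only what shows in the picture. A call takes as long as a camera call. They do not tell look-alikes from the thing itself.
- viewer.silhouettes(name, camera): "mask" (420x560 bool, what is visible of it).
- viewer.pinpoint(name, camera): "at" ([x, y, z] in mm, in the coordinates of the camera as it stood for that picture, good to about 4 mm: a listed point, or the origin of a listed thing).
The state is a dict: "t": time; "joints": joint angles; "joint_velocities": joint speeds; "joint_torque": joint torques, N m; "tcp_pos": TCP position; "tcp_rot": TCP orientation; "contact_force": force on the tool from outside, world axes, zero at the start; "wrist_torque": the same for the moment, N m; "grip_width": opening from 0.0 (shut) to 1.0 (fully open).
Only numpy, scipy, OpenCV 4.12 (cv2) and the standard library are available. Lean on these libraries where they do the work, as an engineer would, in place of code of your own. Each camera call takes 0.05 s, during which the arm holds its last target. There are 200 camera calls.

## Task

The tall black instrument case stands on its end beside the low aluminium docking bay. Push it over, without picking it up, so that it lies flat with its top end towards the open mouth of the bay; then slide it along the worktop into the bay without banging the rails, and press it firmly but gently against the sprung pad at the back. Leave it lying flat between the rails, resting against the pad, and do not disturb the things around.

Things in the scene. Friction and masses are not known exactly. Their poses are not given: they have to be found in the camera images.
- tall_case: Black ribbed case on end, 135 wide (x), 68 thick (y), 190 mm tall (z), 0.5 to 0.8 kg (2 to 6 N to slide), balance point at half height. Origin: centre of the end face it stands on. Its -y side faces the bay within 0.1 rad; tipped that way it lies 68 mm high, z level and pointing at the bay, and the origin is then the centre of the end face away from the bay, 34 mm up.
- case_mid (a point): centre (balance point) of the tall case
- case_top (a point): centre of the case's top end face, 190 mm along its z from the origin; the end that goes into the bay first
- bay: Fixed low aluminium bay without floor. Origin: on the worktop, middle of the throat between two parallel rails; x across, y out of the mouth, so the case goes in along -y. Rails 36 mm high, 145 mm apart (case width + 10), from y = 0 to -205 mm, where an end wall closes it. From y = 0 to +56 mm they flare out by 20 degrees each, guiding the case in. Pad: see bay_wall.
- bay_wall (a point): Middle of the end wall's inner foot. Before it a clamped block bears a sprung pad 112 wide, 30 high. The pad's free face stands 62 to 97 mm before the wall (throat y -105 to -140): not reported, feel for it. Spring 0.9 N/mm over 20 mm, then solid. Press 6 N or more for a moment, 9 to 14 N is good; over 22 N harms it (a 40 N knock, the rails). It may then push the case back a few mm.
- steel_canister: bystander: open steel tumbler, 70 mm across, 120 mm tall, origin at the centre of its underside
- temp_probe: bystander: cream hand thermometer lying flat, 165 x 52 x 22 mm
- tape_ring: bystander: roll of tan tape lying flat, 100 mm across, 25 mm high
Mind the look-alikes: they are no part of the job. What is shaped like the tall_case but turquoise is not meant.

How it is judged (in metres and radians):
On the way, in this order (a step that is already met when the one before it is completed fails the run):
1. the case has been tipped over and lies flat, its top end towards the bay (angle between tall_case's own z axis and vertical between 1.5 and 1.64 rad and angle between tall_case's own x axis and vertical between 1.5 and 1.64 rad and height (world z) of case_mid below 0.042 m and angle between the z axis of tall_case and the y axis of bay, either way round below 0.5 rad and y of case_top in the frame of bay below 0.14 m), for 0.2 s.
2. the case, lying in the bay, presses on the pad with at least 6 N (contact force between tall_case and bay above 6 N and y of case_top in the frame of bay below -0.098 m and angle between the z axis of tall_case and the y axis of bay, either way round below 0.1 rad and linear speed of tall_case below 0.03 m/s and height (world z) of case_mid below 0.042 m), for 0.25 s.
At the end, for the whole second after the job is handed in: The case lies flat (within 0.07 rad) between the rails, its top end at least 97 mm inside the throat, within 12 mm of the bay's centre line and 0.1 rad of its direction, still resting against the pad with more than 0.2 N, at rest (y of case_top in the frame of bay below -0.097 m and x of case_top in the frame of bay between -0.012 and 0.012 m and angle between the z axis of tall_case and the y axis of bay, either way round below 0.1 rad and angle between tall_case's own z axis and vertical between 1.5 and 1.64 rad and height (world z) of case_mid below 0.042 m and contact force between tall_case and bay above 0.2 N and linear speed of tall_case below 0.02 m/s); the robot touches nothing.
It fails at once if the pad is rammed: more than 22 N between case and bay with the case's top end over 90 mm inside (contact force between tall_case and bay above 22 N and y of case_top in the frame of bay below -0.09 m).
It fails at once if the rails are knocked with more than 40 N (contact force between tall_case and bay above 40 N).
It fails at once if the case is picked up (its centre rises above 140 mm) (height (world z) of case_mid above 0.14 m).
It fails at once if the tumbler, thermometer or tape roll is shifted by more than 30 mm (distance of any of steel_canister, temp_probe, tape_ring from where it was at the start of the episode above 0.03 m).
It also fails if it takes over 64 s, if anything falls off the work surface, if the arm or the gripper's body presses on something with over 40 N, if the wrist force passes 120 N, or if a joint passes its speed limit or range.

## Working session

There is one attempt and no reset: what is moved stays moved. The work goes in short steps, each a Python script; the robot and the scene stay as the last script left them, time stands still between calls to the robot, and variables do not carry over. Pictures are saved under pics/ and viewed, about 8 in all and at most 12, crops included, and the job is handed in when it is done.

```bash
ls; mkdir -p pics; cat > h.py <<'E'
import numpy as np, cv2
from cell import robot, grip, kin, viewer
def snap(cam,fn=None):
    im=viewer.read_camera(cam)
    if fn: cv2.imwrite('pics/'+fn,cv2.cvtColor(im,cv2.COLOR_RGB2BGR))
    return im
def pin(name,cam):
    ci=viewer.camera_info(cam);R=np.array(ci["R"]);t=np.array(ci["t"]);K=np.array(ci["camera_matrix"])
    out=[]
    for d in viewer.pinpoint(name,cam):
        a=np.array(d["at"]);w=R.T@(a-t);p=K@a
        out.append((round(d["confidence"],2),w.round(1).tolist(),(p[:2]/p[2]).round().tolist()))
    return out
E
python3 - <<'E'
from h import *
a=snap('scene');b=snap('top')
cv2.imwrite('pics/a.png',cv2.cvtColor(np.vstack([a,b])[:, :],cv2.COLOR_RGB2BGR)) 
cv2.imwrite('pics/a.png',cv2.resize(cv2.cvtColor(np.hstack([a,b]),cv2.COLOR_RGB2BGR),(800,300)))
cv2.imwrite('pics/s.png',cv2.cvtColor(a,cv2.COLOR_RGB2BGR));cv2.imwrite('pics/t.png',cv2.cvtColor(b,cv2.COLOR_RGB2BGR))
for c in('scene','top'):
  for n in('tall_case','case_mid','case_top','bay','bay_wall','steel_canister','temp_probe','tape_ring'):
    print(c,n,pin(n,c))
o=robot.observe();print(o['t'],o['tcp_rot'],o['contact_force'])
E
```

```text
pics
scene tall_case [(0.66, [559.5, 289.2, -2.5], [233.0, 309.0]), (0.56, [722.3, 467.6, 1.2], [146.0, 297.0])]
scene case_mid [(0.83, [564.7, 290.7, 93.0], [229.0, 290.0]), (0.73, [720.2, 467.0, 98.2], [137.0, 279.0]), (0.73, [779.7, 91.2, -2.5], [252.0, 223.0])]
scene case_top [(0.88, [564.7, 289.4, 191.5], [225.0, 269.0]), (0.87, [720.8, 467.8, 190.5], [126.0, 258.0])]
scene bay []
scene bay_wall [(0.71, [500.4, -226.0, 2.0], [389.0, 236.0])]
scene steel_canister [(0.56, [773.3, -128.3, -3.9], [309.0, 196.0])]
scene temp_probe [(0.79, [782.6, 90.8, -2.0], [252.0, 223.0])]
scene tape_ring [(0.48, [497.8, -225.7, -1.4], [389.0, 237.0])]
top tall_case [(0.97, [562.3, 286.3, 0.3], [222.0, 238.0]), (0.6, [721.8, 466.5, -1.2], [159.0, 184.0])]
top case_mid [(0.86, [557.2, 287.8, 89.7], [217.0, 240.0]), (0.67, [717.8, 467.6, 95.8], [149.0, 181.0])]
top case_top [(0.96, [564.1, 290.9, 187.1], [210.0, 237.0]), (0.72, [721.3, 467.6, 186.8], [139.0, 175.0])]
top bay [(0.45, [544.4, 451.8, -7.7], [165.0, 245.0])]
top bay_wall [(0.16, [543.2, 455.2, -5.5], [163.0, 246.0])]
top steel_canister [(0.93, [771.2, -123.0, -2.7], [364.0, 163.0])]
top temp_probe [(0.58, [778.1, 93.4, 2.0], [288.0, 162.0])]
top tape_ring [(0.81, [543.7, 454.9, -4.3], [163.0, 246.0])]
0.9 [ 0.22519235  1.5590012  -0.22517598] [-0.36174765  0.2743415  -0.37133777]
```

View pics/s.png

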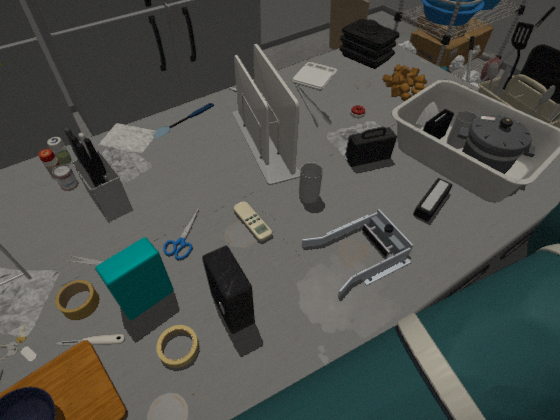

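View pics/t.png

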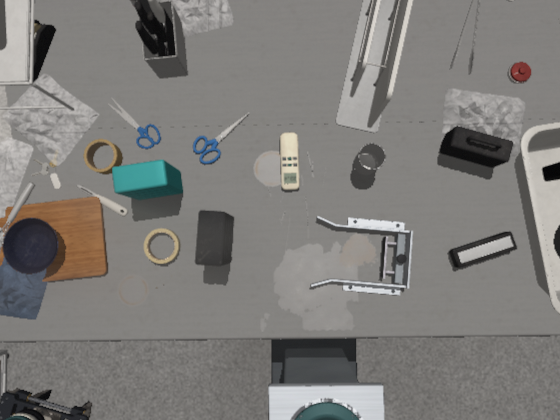

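The scene shows two same-shaped cases: black at scene (230,290) / top (214,238), and turquoise at scene (135,280) / top (148,180). The black one fits the description. The bay is at top (365,257) with its mouth to the left (+y). I'll enlarge the case and bay in one crop.

```bash
python3 - <<'E'
from h import *
im=cv2.imread('pics/t.png')[195:305,185:425]
cv2.imwrite('pics/c.png',cv2.resize(im,None,fx=3.3,fy=3.3,interpolation=cv2.INTER_CUBIC))
ci=viewer.camera_info('top');print(ci)
E
```

```text
{'camera_matrix': array([[486.80763072,   0.        , 277.82546788],
       [  0.        , 486.80763072, 209.06677539],
       [  0.        ,   0.        ,   1.        ]]), 'R': array([[-0.01479022, -0.9996081 , -0.02376748],
       [-0.99715059,  0.01650406, -0.07360925],
       [ 0.07397267,  0.02261106, -0.9970039 ]]), 't': array([ 135.37421553,  639.11442891, 1336.71153038])}
```

View pics/c.png

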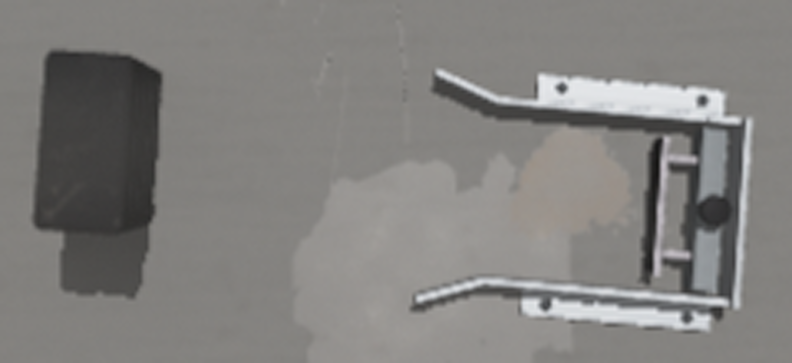

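```bash
cat >> h.py <<'E'
def back(px,z,cam='top',crop=None):
    ci=viewer.camera_info(cam);R=np.array(ci["R"]);t=np.array(ci["t"]);K=np.array(ci["camera_matrix"])
    u=np.array(px,float)
    if crop: u=(u+.5)/crop[2]-.5+np.array(crop[:2])
    d=R.T@np.linalg.solve(K,[u[0],u[1],1]);c=-R.T@t
    return (c+d*(z-c[2])/d[2]).round(1)
E
python3 - <<'E'
from h import *
C=(185,195,3.3)
for n,p in dict(thrU=(500,103),thrL=(485,281),tipU=(437,72),tipL=(415,298),wallU=(720,123),wallL=(710,300),endU=(750,120),endL=(740,305),padU=(667,137),padL=(657,275)).items(): print(n,back(p,36 if n[:3]!='pad' else 30,crop=C))
for p in [(46,52),(128,54),(120,228),(35,228)]: print(back(p,190,crop=C))
for _ in range(3):
  viewer.read_camera('scene');print(pin('bay','scene'),pin('bay_wall','scene'),pin('case_top','scene')[:1]);viewer.read_camera('top');print(pin('bay','top'),pin('bay_wall','top'),pin('case_top','top')[:1])
print(robot.observe()['t'])
for m in viewer.silhouettes('tall_case','top'): print(m['confidence'],cv2.minAreaRect(np.argwhere(m['mask'])[:,::-1].astype(np.float32)))
E
```

```text
thrU [591.2 -35.3  36. ]
thrL [443.7 -19.4  36. ]
tipU [618.   16.8  36. ]
tipL [430.4  38.9  36. ]
wallU [ 571.7 -217.7   36. ]
wallL [ 425.7 -204.5   36. ]
endU [ 573.8 -242.6   36. ]
endL [ 421.3 -229.    36. ]
padU [ 560.8 -174.6   30. ]
padL [ 446.3 -162.7   30. ]
[628.8 317.2 190. ]
[626.3 255.7 190. ]
[497.2 262.5 190. ]
[498.1 325.7 190. ]
[] [(0.59, [499.8, -225.3, -2.2], [389.0, 237.0])] [(0.81, [567.0, 288.3, 195.0], [225.0, 267.0])]
[] [(0.57, [499.4, -236.1, -5.8], [407.0, 258.0])] [(0.95, [563.0, 289.7, 186.7], [210.0, 237.0])]
[] [(0.92, [497.9, -229.0, 0.2], [390.0, 237.0])] [(0.65, [565.6, 291.3, 191.0], [225.0, 269.0])]
[] [(0.67, [499.2, -232.3, -5.4], [405.0, 258.0])] [(0.94, [560.6, 292.3, 187.4], [209.0, 238.0])]
[] [(0.83, [499.0, -227.1, -0.7], [389.0, 237.0]), (0.5, [783.4, 91.2, -4.9], [252.0, 223.0])] [(0.95, [562.6, 289.8, 190.6], [226.0, 270.0])]
[] [(0.59, [496.0, -231.7, -3.7], [405.0, 259.0])] [(0.91, [723.2, 468.6, 186.7], [138.0, 174.0])]
2.1
0.72 ((146.62925720214844, 180.25314331054688), (36.762237548828125, 67.9217529296875), 81.38435363769531)
0.62 ((213.8718719482422, 238.56639099121094), (36.32344436645508, 55.11601257324219), 5.07960844039917)
```

The crop confirms the black case (crop 90,140) upright with its thin side towards the mouth, and the bay is turned by about 0.104 rad. The throat centre is ≈(517,-27). I'll tip the case with two spread fingers against its upper back.

```bash
cat >> h.py <<'E'
from scipy.spatial.transform import Rotation as Ro
A=0.104; BX=np.array([np.cos(A),-np.sin(A),0]); BY=np.array([np.sin(A),np.cos(A),0]); B0=np.array([517.5,-27.4,0])
def b2w(x,y,z): return B0+x*BX+y*BY+np.array([0,0,z])
def w2b(p): d=np.array(p)-B0; return np.array([d@BX,d@BY,p[2]]).round(1)
def rot(jaw):  # tool x down, tool y = jaw direction
    j=np.array(jaw,float);j/=np.linalg.norm(j);x=np.array([0,0,-1.]);return Ro.from_matrix(np.c_[x,j,np.cross(x,j)]).as_rotvec()
def F(): return np.array(robot.observe()['contact_force'])
E
python3 - <<'E'
from h import *
print(Ro.from_rotvec(robot.observe()['tcp_rot']).as_matrix().round(2))
u=np.array([np.cos(.06),-np.sin(.06),0]);v=np.array([u[1],-u[0],0])  # v: -y of case
c=np.array([563,290,0.])
for s in(1,-1):
  print(s,[None if (q:=kin.ik(p,rot(s*k))) is None else np.round(q,2) for p,k in [(c-v*75+[0,0,240],u),(c+v*60+[0,0,160],u),(b2w(110,190,30),BY),(b2w(0,330,40),BX),(b2w(0,60,40),BX)]])
E
```

```text
[[ 0.    0.28  0.96]
 [ 0.    0.96 -0.28]
 [-1.    0.    0.  ]]
1 [array([-0.89,  0.5 ,  0.39,  1.53, -0.2 ,  1.15, -0.52]), array([-0.81,  0.48,  0.48,  1.79, -0.27,  0.94, -0.27]), array([-0.42,  0.71,  0.2 ,  1.69, -0.19,  0.76,  1.34]), array([-0.81,  0.66,  0.35,  1.79, -0.32,  0.75, -0.4 ]), array([-0.51,  0.55,  0.48,  2.05, -0.42,  0.63,  0.15])]
-1 [array([-0.47,  0.5 , -0.22,  1.5 ,  0.11,  1.15,  2.37]), array([-0.32,  0.46, -0.16,  1.76,  0.09,  0.93,  2.56]), array([-0.71,  0.79,  0.62,  1.71, -0.59,  0.84, -1.49]), array([-0.37,  0.66, -0.24,  1.75,  0.22,  0.75,  2.31]), array([-0.06,  0.52, -0.08,  2.02,  0.07,  0.61,  2.85])]
```

```bash
python3 - <<'E'
from h import *
u=np.array([np.cos(.06),-np.sin(.06),0]);v=np.array([u[1],-u[0],0]);c=np.array([563,290,0.])
robot.movep(c-v*80+[0,0,240],rot(u))
robot.servo_line(c-v*75+[0,0,163],feed=120)
f0=F()
robot.servo_line(c-v*48+[0,0,163],feed=60)
for d in range(-44,80,6):
    robot.servo_line(c+v*d+[0,0,163],feed=45)
    f=F()-f0; print(d,f.round(1),end=' ')
robot.hold(.6)
robot.servo_line(c+v*40+[0,0,230],feed=150)
snap('top','t2.png');print(pin('tall_case','top'),pin('case_top','top'),pin('case_mid','top'));print(robot.observe()['t'])
im=cv2.imread('pics/t2.png')[120:320,140:425];cv2.imwrite('pics/c2.png',cv2.resize(im,None,fx=2.8,fy=2.8,interpolation=cv2.INTER_CUBIC))
E
```

```text
-44 [ 1.  -0.5  0.4] -38 [0.3 0.9 0.2] -32 [0.4 1.  0.8] -26 [-0.1  1.1  0.2] -20 [-0.2  0.6  0.4] -14 [0.9 0.1 0.1] -8 [ 0.5 -0.8 -0.6] -2 [ 0.2 -1.7 -0.8] 4 [ 0.3 -0.3  1. ] 10 [ 1.1 -0.7  0.7] 16 [-0.  -1.  -0.2] 22 [1.3 0.2 0.9] 28 [-0.3 -0.5 -0.9] 34 [ 0.5 -0.9  0.3] 40 [ 1.2 -0.8  0.5] 46 [ 0.6 -0.4  0.5] 52 [ 0.8 -1.   1.4] 58 [ 0.7 -1.   0. ] 64 [ 0.7 -1.5  0.6] 70 [ 1.1 -1.   0.6] 76 [ 0.3  0.6 -0. ] [(0.86, [557.1, 253.7, 35.0], [232.0, 240.0]), (0.76, [718.6, 467.9, -3.5], [159.0, 185.0])] [(0.68, [548.0, 65.3, 29.3], [300.0, 242.0]), (0.62, [726.8, 466.9, 187.6], [139.0, 172.0])] [(0.92, [548.9, 156.6, 31.7], [267.0, 242.0]), (0.73, [715.8, 470.2, 94.9], [148.0, 182.0])]
12.6
```

View pics/c2.png

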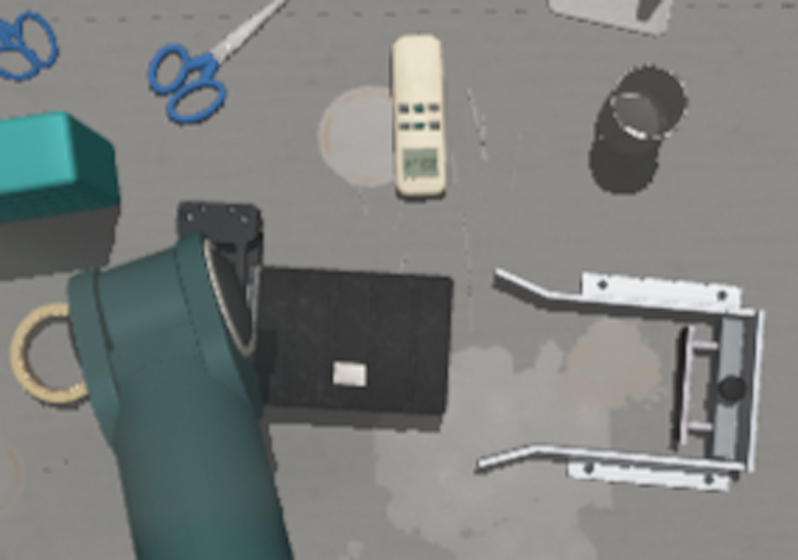

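The case lies flat (crop ~350,345), with its top at bay y≈95 and about 21 mm off the centre line. I'll square and shift it by pushing its +x side with both fingers.

```bash
python3 - <<'E'
from h import *
C=(140,120,2.8)
print('front corners',[w2b(back(p,68,crop=C)) for p in [(453,278),(444,412)]], 'probe',back((418,196),20,crop=C))
robot.movep(b2w(125,190,180),rot(BY))
robot.servo_line(b2w(118,190,30),feed=150)
f0=F();robot.servo_line(b2w(104,190,30),feed=60)
for x in np.arange(100,77,-3.):
    robot.servo_line(b2w(x,190,30),feed=30);print(x,round((F()-f0)@BX,1),end=' ')
robot.servo_line(b2w(77.5,190,30),feed=20);robot.hold(.1)
print(w2b(robot.observe()['tcp_pos']))
robot.servo_line(b2w(125,190,30),feed=150)
robot.servo_line(b2w(125,190,140),feed=200)
snap('top','t3.png');print([(n,[(q[0],w2b(q[1])) for q in pin(n,'top')[:2]]) for n in('tall_case','case_mid','case_top')]);print(robot.observe()['t'])
im=cv2.imread('pics/t3.png')[195:305,205:425];cv2.imwrite('pics/c3.png',cv2.resize(im,None,fx=3.5,fy=3.5,interpolation=cv2.INTER_CUBIC))
E
```

```text
front corners [array([82.9, 97.4, 68. ]), array([-45.9,  95. ,  68. ])] probe [695.7  93.3  20. ]
100.0 -0.1 97.0 0.1 94.0 1.3 91.0 2.0 88.0 2.3 85.0 2.8 82.0 2.9 79.0 2.2 [ 77.6 190.4  30.1]
[('tall_case', [(0.82, array([  1.6, 286.8,  33.8])), (0.6, array([148.1, 514.1,  -1.5]))]), ('case_mid', [(0.68, array([148.2, 515.4,  96.5]))]), ('case_top', [(0.59, array([ 1.7, 94.5, 33.2])), (0.59, array([153.2, 514.2, 184.9]))])]
19.325
```

View pics/c3.png

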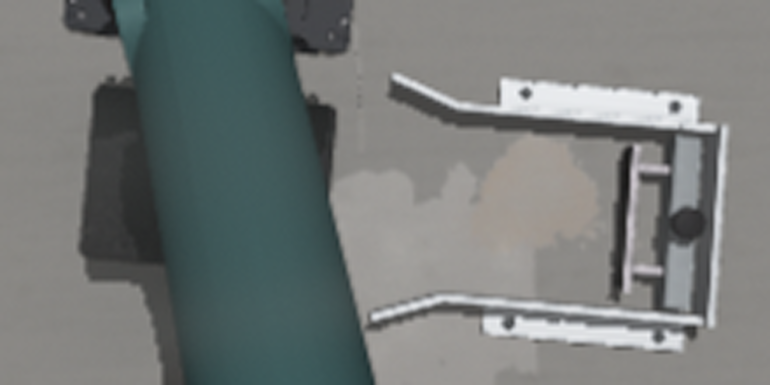

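The case is now square to the bay, with both ends about 1.6 mm off the centre line. Next I'll push it in from behind, with force checks.

```bash
python3 - <<'E'
from h import *
def force():
    s=[]
    for _ in range(4): robot.hold(.02); s.append(F())
    return np.mean(s,axis=0)
robot.movep(b2w(40,330,160),rot(BX))
robot.servo_line(b2w(1,325,28),feed=150)
f0=force();robot.servo_line(b2w(1,302,28),feed=80)
def fy(): return round((force()-f0)@BY,1)
stop=False
for y in range(294,114,-10):
    robot.servo_line(b2w(1,y,28),feed=55);f=fy();print(y,f,round((F()-f0)@BX,1),end=' | ')
    if f>8: stop=True;break
print()
if not stop:
    viewer.read_camera('top');print([(n,[(q[0],w2b(q[1])) for q in pin(n,'top')[:2]]) for n in('tall_case','case_top')])
    for y in range(112,45,-2):
        robot.servo_line(b2w(1,y,28),feed=20);f=fy();print(y,f,end=' | ')
        if f>8: break
print(w2b(robot.observe()['tcp_pos']),robot.observe()['t'])
E
```

```text
294 -0.2 -0.1 | 284 -0.0 -1.1 | 274 0.6 0.1 | 264 -0.1 0.6 | 254 0.1 0.4 | 244 0.5 0.6 | 234 0.1 0.1 | 224 0.1 -0.4 | 214 -0.3 0.2 | 204 0.2 0.0 | 194 0.4 -0.0 | 184 0.3 -0.2 | 174 -0.3 0.5 | 164 0.3 0.3 | 154 -0.2 -0.3 | 144 0.1 0.5 | 134 0.0 0.1 | 124 0.2 -0.3 | 
[('tall_case', [(0.58, array([1.484e+02, 5.151e+02, 2.000e-01]))]), ('case_top', [(0.97, array([153.8, 512.6, 185.9])), (0.76, array([ -0.9, -75.7,  32.3]))])]
112 0.7 | 110 2.4 | 108 2.5 | 106 2.4 | 104 1.5 | 102 2.4 | 100 1.8 | 98 1.9 | 96 1.7 | 94 1.4 | 92 2.1 | 90 1.5 | 88 1.7 | 86 2.0 | 84 1.8 | 82 2.5 | 80 1.8 | 78 1.7 | 76 1.4 | 74 2.0 | 72 1.6 | 70 1.5 | 68 2.2 | 66 2.1 | 64 1.6 | 62 3.0 | 60 4.8 | 58 5.5 | 56 7.0 | 54 8.7 | [ 1.  55.9 28.1] 39.6667
```

```bash
python3 - <<'E'
from h import *
o0=robot.observe()
# bias from earlier free readings is ~0.3 N; measure again after retreat
def force():
    s=[]
    for _ in range(4): robot.hold(.02); s.append(F())
    return np.mean(s,axis=0)@BY
print(force())
for y in np.arange(53,46,-1):
    robot.servo_line(b2w(1,y,28),feed=15);f=force();print(y,round(f,1),end=' | ')
    if f>13: break
for _ in range(6): robot.hold(.1);print(round(force(),1),end=' ')
p=w2b(robot.observe()['tcp_pos']);print(p)
for k in range(2,40,2):
    robot.servo_line(b2w(1,y+k,28),feed=15);f=force();print(y+k,round(f,1),end=' | ')
    if k>24: break
robot.servo_line(b2w(1,120,28),feed=100)
print('free',force())
robot.servo_line(b2w(60,260,200),feed=250)
for c in('top','scene'):
  snap(c,f'e_{c}.png');print([(n,[(q[0],w2b(q[1])) for q in pin(n,c)]) for n in('tall_case','case_top','case_mid')])
im=cv2.imread('pics/e_top.png')[185:305,205:425];cv2.imwrite('pics/c4.png',cv2.resize(im,None,fx=3.5,fy=3.5,interpolation=cv2.INTER_CUBIC))
print(robot.observe()['t'])
E
```

```text
8.437950120139865
53 9.5 | 52 10.0 | 51 11.1 | 50 12.3 | 49 12.5 | 48 13.0 | 47 13.9 | 13.9 14.3 14.0 14.5 14.4 13.9 [ 1.  51.4 28.3]
49 10.2 | 51 8.2 | 53 6.9 | 55 6.1 | 57 4.4 | 59 1.5 | 61 -0.5 | 63 -0.2 | 65 0.6 | 67 0.4 | 69 -0.5 | 71 -0.1 | 73 0.2 | free 0.1545408805940089
[('tall_case', [(0.86, array([ 1.9, 47.9, 32.5])), (0.8, array([151.4, 515.2,  -5.6]))]), ('case_top', [(0.72, array([   3.6, -137.1,   30.7])), (0.69, array([ 2.602e+02, -6.970e+01, -2.000e-01])), (0.62, array([152.3, 514. , 185.2]))]), ('case_mid', [(0.96, array([ -2.6, -46.4,  29.6])), (0.87, array([146.1, 513.6,  95.3]))])]
[('tall_case', [(0.96, array([ 0.6, 48.6, 34. ])), (0.58, array([151.6, 511.2,   2.1]))]), ('case_top', [(0.79, array([152.5, 513.7, 187.7])), (0.76, array([   3.9, -135.3,   32.7])), (0.7, array([ 2.490e+02,  1.452e+02, -1.000e-01]))]), ('case_mid', [(0.87, array([149.7, 511.4,  98.5])), (0.59, array([  1. , -41.8,  30.1]))])]
49.65
```

View pics/c4.png

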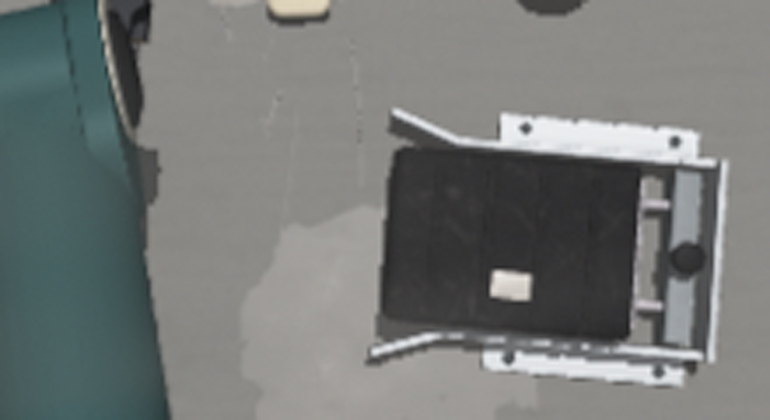

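The case lies flat and centred between the rails, with its top end against the pad (crop 640,250), and the arm is clear. The bystanders were never approached. I'll hand it in.

```bash
python3 - <<'E'
from h import *
robot.job_done();print(robot.observe()['t'])
E
```

```text
the job is handed in; nothing more can be done
the job is handed in; nothing more can be done
```

The black case is lying flat in the bay against the sprung pad, and I handed the job in at about 50 s of the 64 s allowed; no verdict was reported.

**What I did**
- I tipped the case with two spread fingers high on its back. It fell flat with its top end about 95 mm short of the throat and about 21 mm off the centre line.
- I squared and centred it by pushing its side with both fingers.
- I slid it in and pressed it on the pad for about a second. The wrist read about 14 N, of which roughly 2 N was sliding friction, so about 12 N reached the pad. I then backed off slowly.

**What the last checks showed**
- **Position:** two cameras put the top end 135 to 137 mm inside the throat, within about 4 mm of the centre line. The case looked parallel to the rails, and the height readings fit it lying flat.
- **Contact with the pad:** the picture shows the case touching the pad. The remaining force could not be measured directly. As I backed off, the wrist force faded to zero within about 14 mm, which fits the case staying against the pad, held by friction.
- **Bystanders:** I did not measure the tumbler, thermometer and tape roll again at the end. No move came near them, and the thermometer and tumbler were last seen fully after the tipping.
- **Disagreements:** some detections also reported the turquoise look-alike or stray points, and I ignored those.

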